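Seat the anchor plate and hold the string-tension slide at its mark

ROBOT

A 6-joint arm with a two-finger parallel gripper is mounted at the origin on the work surface. World frame = base frame: x ahead of the robot, y to its left, z up, the work surface at z = 0. Lengths are in m, angles in rad, forces in N, time in s.
With the tool pointing down it reaches from about 0.425 to 0.95 m from the base axis. Payload 3.5 kg.
Tool frame: the origin (TCP) lies between the finger pads; the fingertips stand 14 mm ahead of it and the grasp point (between the pads) lies 5 mm behind it; z points along the fingers, y is the direction in which the jaws open and shut (so a half turn about z gives the same grasp; the last joint's range is limited). The gripper opens to 85 mm and grips with 20 to 120 N. Pads are 22 mm wide; open, the fingers measure 114 mm over their backs; the gripper's body (76 mm by 85 mm) begins 54 mm behind the grasp point. The pads swing forward as they close: fully open they stand 13 mm farther back than shut.
Start: joints at [-1.252, 0.286, 1.577, -0, 1.279, -0.15], TCP at [0.305, -0.602, 0.245] pointing down, gripper open.
Joint ranges: [-2.77, 2.77], [-0.9, 2.22], [0.21, 2.48], [-1.53, 4.67], [0.24, 2.81], [-2.84, 2.84]. Speed limits (rad/s): [2.79, 2.79, 3.14, 3.14, 3.14, 3.14].

INTERFACE

Orientations are given as a unit quaternion [x, y, z, w].
In Python, from plant import ctrl gives the robot as it stands. The module is installed in compiled form; this text tells all that it offers.
- The arm moves only by the tool servo_tool, never from a script. Its argument "increments" is text: rows parted by semicolons, each of 7 numbers parted by spaces: the turn, a rotation vector about the tool's x, y, z in rad, then the shift along the tool's x, y, z in cm, then the finger opening in cm, from 0 to 8.54. In form: ax ay az dx dy dz claw; .... A call has 1 to 10 rows; each row is the pose to reach, as a shift and turn from the pose commanded when the call began, along the tool's axes at that moment; what a row does not reach only later rows make up. A row lasts 1/12 s, in which the tool goes at most 41.7 mm and 7.16 degrees, less where a joint would pass 70% of its speed; a pose out of reach is approached as far as the arm can. A call with a gripper value outside its range is refused whole. The fingers move at their own pace and stop on an object; "grip_force" is the grip in N (left out, the last holds). Time passes only in rows, so rows that repeat a pose let the fingers close. It gives the time, the measured TCP pose, the force and the opening at its end, in the units of the state.
- ctrl.get_state(): the state, without advancing time (a new reading comes with each control period).
- ctrl.read_camera(name): name is "side" or "top" or "wrist"; returns (picture, depth): 400x640x3 uint8, red, green, blue; 400x640 float32, m along the optical axis (not along the pixel's ray), 0 where there is no reading.
- ctrl.camera_info(name): a dict with "camera_matrix" (3x3 intrinsics, pixels), "D" ([k1, k2, p1, p2, k3] as OpenCV has them; the pictures are not rectified), "world_to_cam" (4x4, takes a point from world to camera coordinates). Camera axes: x right, y down, z forward; pixel columns grow to the right and rows downward; lengths in m; the calibration is good to about 2 mm. A picture is of the moment at which its call begins: read the wrist's pose just before it. camera_info takes no time and is no camera call; for the wrist camera it gives the pose at the moment of the call.
- ctrl.sign_off(): hands the job in, once; it reports no verdict.
The state is a dict: "time": time; "qpos": joint angles; "dq": joint speeds; "joint_efforts": joint torques, N m; "eef_pos": TCP position; "tcp_rot": TCP orientation; "contact_force": force on the tool from outside, world axes, zero at the start; "wrist_torque": the same for the moment, N m; "opening": opening from 0.0 (shut) to 1.0 (fully open).
Only numpy, scipy, OpenCV 4.12 (cv2) and the standard library are available. Lean on these libraries where they do the work, as an engineer would, in place of code of your own. Each camera call takes 0.05 s, during which the arm holds its last target.

TASK

On the zither maker's stringing jig, lower the loose metal anchor plate over the jig's two locating pins until it lies flush in its nest, and let go of it. Then grip the upright post of the jig's spring-return slide, pull it out until the slide's pointer lines up with the index mark beside it, and finish the job still gripping the post and holding the slide there (it springs back if released), so that a string could be hooked on. Leave the seated plate in place and leave the glue bottle, the bowl and the wood offcut where they are.

Things in the scene. Friction and masses are not known exactly. Their poses are not given: they have to be found in the camera images.
- jig: The fixed stringing jig: plywood board 130 mm (its x) by 360 mm (y), 18 mm thick. Origin: centre of its underside. The slide pulls out to its +y. Near its -y end: dark steel nest slab (130 x 56 mm, 6 mm high) with two pins. Middle (y -50 to 20 mm): aluminium spring barrel, top 40 mm above the bench. Near its +y end: the slide between low rails.
- nest (a point): Centre of the top face of the jig's nest slab, 24 mm above the bench, 120 mm from the jig's origin towards its -y; axes as the jig's. The two pins stand 45 mm either side of it along the jig's x: 8 mm in diameter, 18 mm high, the top 6 mm tapering to 3 mm.
- plate: Loose aluminium anchor plate, 0.18 kg, on the bench: 120 mm (its x) by 50 mm (y), 8 mm thick; two 10.4 mm through holes 45 mm either side of its centre along x. On its middle an upright rib, 50 mm long (x), 16 mm thick (y), from 8 to 40 mm above the underside, to lift it by. Origin: centre of the underside. Seated (either way round) the origin is at the nest point, its x parallel to the jig's.
- pull_slide: The spring slide: carriage 40 x 40 x 16 mm carrying an upright dark steel round post, 18 mm in diameter, 40 mm high, from 34 to 74 mm above the bench. Origin: on the post's axis, 18 mm above the bench; axes as the jig's. At rest 90 mm from the jig's origin along its +y; pulls out 65 mm at most. The spring pulls back with 5 N at rest plus 0.15 N per mm (9 to 13 N at the mark).
- pointer (a point): Tip of the thin dark steel pointer, 3 mm wide, that sticks out of the slide's carriage towards the jig's +x, 34 mm from the post's axis and 28 mm above the bench. It moves with the slide.
- index: Fixed index mark: dark steel block (14 x 18 x 12 mm, top 30 mm above the bench) on the board on the jig's +x side of the slide, with a 3 mm wide blade pointing at the slide. Origin: tip of the blade; axes as the jig's. At the mark, pointer and blade tip stand opposite each other, at the same place along the jig's y (4 mm apart along x). That takes 25 to 50 mm of pull.
- glue: Bystander: white glue bottle, 48 mm in diameter, 110 mm high. Origin: centre of its underside.
- bowl: Bystander: white bowl, 90 mm across, 40 mm high. Origin: centre of its underside.
- offcut: Bystander: dark wood offcut, 90 x 40 x 30 mm high. Origin: centre of its underside.
Things that resemble listed ones, but are neither listed nor needed, are in the scene too. Leave any blue or orange look-alike of the plate alone.

How it is judged:
On the way, in this order (a step that is already met when the one before it is completed fails the run):
1. the plate lies flush on the nest over both pins, let go (horizontal distance between plate and nest below 0.003 m and z of plate in the frame of nest between -0.002 and 0.002 m and angle between plate's own z axis and vertical below 0.04 rad and angle between the x axis of plate and the x axis of jig, either way round below 0.06 rad and contact force between the fingers and plate below 0.05 N), for 0.2 s.
2. the slide is held at the index mark by its post (all of step 1 and y of pointer in the frame of index between -0.004 and 0.004 m and contact force between the fingers and pull_slide above 4 N), for 0.2 s.
At the end, for the whole second after the job is handed in: Ends holding: fingers bear on the slide (over 4 N), pointer within 4 mm of the index along the jig's y, under 10 mm/s. Plate untouched and seated: centre within 3 mm of the nest point, flush within 2 mm, tilt under 0.04, turn under 0.06 rad. Bystanders moved under 20 mm (all of step 2 and linear speed of pull_slide below 0.01 m/s and distance of each of glue, bowl, offcut from where it was at the start of the episode below 0.02 m); the arm keeps its last pose, push and grip.
It fails at once if glue bottle moved more than 20 mm (distance of glue from where it was at the start of the episode above 0.02 m).
It fails at once if bowl moved more than 20 mm (distance of bowl from where it was at the start of the episode above 0.02 m).
It fails at once if wood offcut moved more than 20 mm (distance of offcut from where it was at the start of the episode above 0.02 m).
It fails at once if plate dropped from above the pins instead of being lowered (horizontal distance between plate and nest below 0.03 m and z of plate in the frame of nest above 0.026 m and contact force between the fingers and plate below 0.02 N).
It also fails if it takes over 46 s, if anything falls off the work surface, if the arm or the gripper's body presses on something with over 40 N, if the wrist force passes 120 N, or if a joint passes its speed limit or range.

## Working session

There is one attempt and no reset: what is moved stays moved. The work goes in short steps, Python scripts to look and compute and a tool call to move; the robot and the scene stay as the last step left them, time stands still between calls to the robot, and variables do not carry over. Pictures are saved under pics/ and viewed, and the job is handed in when it is done.

Besides the shell and the picture viewer there is one more tool, called as name(argument=value, ...), one argument or row to a line, values as JSON. servo_tool: Moves the arm, as the interface text tells. Its arguments: {"type":"object","properties":{"increments":{"type":"string"},"grip_force":{"type":"number"}},"required":["increments"]}

```bash
mkdir -p pics; cat > h.py <<'E'
import numpy as np, cv2, json
from plant import ctrl
def snap(name,tag):
    info=ctrl.camera_info(name); im,d=ctrl.read_camera(name)
    cv2.imwrite(f'pics/{tag}.png',im[:,:,::-1]); np.savez(f'{tag}.npz',im=im,d=d,K=np.array(info['camera_matrix']),D=np.array(info['D']),T=np.array(info['world_to_cam']))
    return load(tag)
def load(tag): return dict(np.load(f'{tag}.npz'))
def ray(c,uv):
    p=cv2.undistortPoints(np.array(uv,float).reshape(-1,1,2),c['K'],c['D']).reshape(-1,2)
    r=np.c_[p,np.ones(len(p))]; T=c['T']; R=T[:3,:3]
    return -R.T@T[:3,3], r@R
def onplane(c,uv,z):
    o,d=ray(c,uv); return o+d*((z-o[2])/d[:,2])[:,None]
def dep(c,uv):
    o,d=ray(c,uv); return np.array([o+dd*c['d'][int(round(v)),int(round(u))] for dd,(u,v) in zip(d,uv)])
def proj(c,P):
    r,_=cv2.Rodrigues(c['T'][:3,:3]); return cv2.projectPoints(np.array(P,float).reshape(-1,3),r,c['T'][:3,3],c['K'],c['D'])[0].reshape(-1,2)
E
python3 - <<'E'
from h import *
s=ctrl.get_state()
print(s)
for n in ['top','side']:
    c=snap(n,n+'0'); print(n,c['K'].tolist(),c['T'].round(3).tolist())
E
```

```text
{'time': 0.0, 'qpos': array([-1.25199065e+00,  2.87191443e-01,  1.57814473e+00,  3.05033066e-05,
        1.27860266e+00, -1.49967795e-01]), 'dq': array([ 9.58678709e-05, -4.75455100e-04, -1.16354477e-03,  4.44668184e-04,
       -1.09916671e-03, -1.20051870e-03]), 'joint_efforts': array([ 5.89619849e-04, -4.05982983e+01, -2.92622674e+01, -6.18990998e-05,
        5.85749614e-03, -2.14435936e-06]), 'eef_pos': array([ 0.30481836, -0.60157048,  0.24394742]), 'tcp_rot': array([ 9.72657308e-01,  2.32242083e-01, -8.43652817e-05, -1.17014226e-03]), 'contact_force': array([-0.13698767,  0.72706012,  0.25089439]), 'wrist_torque': array([-0.00290255, -0.01734352,  0.02801112]), 'opening': 0.9954771258699662}
top [[518.5402508947382, 0.0, 318.8146826583303], [0.0, 518.5402508947382, 196.20294459444156], [0.0, 0.0, 1.0]] [[0.008, -1.0, 0.019, -0.031], [-0.991, -0.011, -0.133, 0.574], [0.133, -0.018, -0.991, 1.32], [0.0, 0.0, 0.0, 1.0]]
side [[465.3974167915763, 0.0, 318.8212866429044], [0.0, 465.3974167915763, 209.8645482598484], [0.0, 0.0, 1.0]] [[-0.754, -0.656, 0.018, 0.449], [-0.416, 0.456, -0.787, 0.278], [0.508, -0.601, -0.617, 1.019], [0.0, 0.0, 0.0, 1.0]]
```

View pics/top0.png

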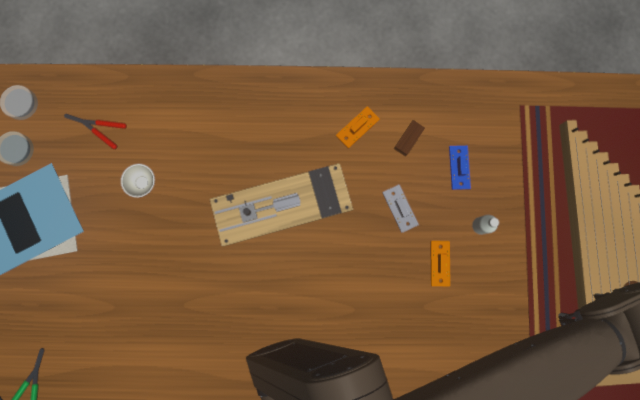

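View pics/side0.png

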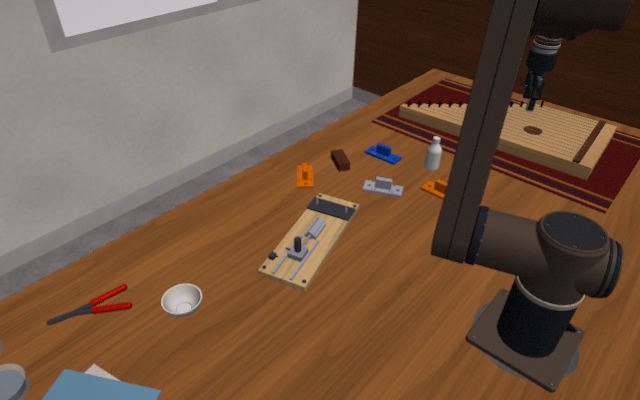

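Top view: the plate candidates are the grey-aluminium one at (400,208), orange ones at (358,127) and (440,263), and a blue one at (460,167). I choose the grey one. The jig runs from its slide end at (215,220) to its nest at (326,190). Next, a close crop to check this and measure.

```bash
python3 - <<'E'
from h import *
c=load('top0'); im=c['im'][:,:,::-1]
cv2.imwrite('pics/crop0.png',cv2.resize(im[140:260,200:440],None,fx=3.3,fy=3.3,interpolation=cv2.INTER_CUBIC))
hsv=cv2.cvtColor(np.ascontiguousarray(im),cv2.COLOR_BGR2HSV)
# plate: grey pixels in window
m=((hsv[...,1]<60)&(hsv[...,2]>70)).astype(np.uint8)
w=np.zeros_like(m); w[175:240,375:425]=1
n,l,st,ce=cv2.connectedComponentsWithStats(m*w)
i=1+np.argmax(st[1:,4]); cs,_=cv2.findContours((l==i).astype(np.uint8),0,1); q=max(cs,key=cv2.contourArea)
P=onplane(c,q.reshape(-1,2),0.008)[:,:2].astype(np.float32)
print('plate',st[i],cv2.minAreaRect(P*1000))
# jig board
m=((hsv[...,0]>12)&(hsv[...,0]<26)&(hsv[...,2]>150)).astype(np.uint8)
w[:]=0;w[150:260,200:365]=1
m=cv2.morphologyEx(m*w,cv2.MORPH_CLOSE,np.ones((9,9)))
cs,_=cv2.findContours(m,0,1)
q=np.vstack([a for a in cs if cv2.contourArea(a)>200])
P=onplane(c,q.reshape(-1,2),0.018)[:,:2].astype(np.float32)
r=cv2.minAreaRect(P*1000);print('jig',r,cv2.boxPoints(r))
E
```

```text
plate [383 185  36  47 838] ((548.9400634765625, -244.41720581054688), (120.3184585571289, 51.704185485839844), 25.280107498168945)
jig ((556.21142578125, 73.50498962402344), (130.3992919921875, 361.88763427734375), 16.384523391723633) [[ 442.61847  228.70906]
 [ 544.7006  -118.48241]
 [ 669.8044   -81.69908]
 [ 567.7222   265.49237]]
```

View pics/crop0.png

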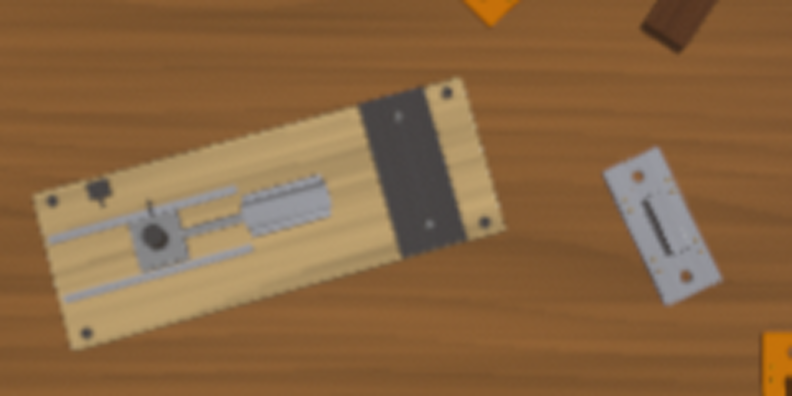

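The crop confirms the grey plate, with its two holes at (638,176) and (686,276) and its rib between them. It also shows the nest slab, the post at (155,237) and the index mark at (98,190), which is on the jig's +x side.

```bash
cat >> h.py <<'E'
from scipy.spatial.transform import Rotation as Ro
def goal(p,yaw):  # tool down with tool x at yaw (deg)
    s=ctrl.get_state(); R0=Ro.from_quat(s['tcp_rot'])
    y=np.radians(yaw); x=[np.cos(y),np.sin(y),0]; yy=[np.sin(y),-np.cos(y),0]
    R1=Ro.from_matrix(np.array([x,yy,[0,0,-1]]).T)
    print('t',round(s['time'],2),'at',s['eef_pos'].round(4),'yaw',np.degrees(np.arctan2(*R0.as_matrix()[[1,0],0])).round(2),'F',s['contact_force'].round(1),'op',round(s['opening'],3))
    print('rot',(R0.inv()*R1).as_rotvec().round(4),'shift cm',(R0.inv().apply(np.array(p)-s['eef_pos'])*100).round(2))
E
python3 - <<'E'
from h import *
c=load('top0'); print('glue',onplane(c,[(488,225)],0.1))
goal([0.549,-0.244,0.23],25.28)
E
```

```text
glue [[ 0.49797027 -0.45036245  0.1       ]]
t 0.1 at [ 0.3048 -0.6016  0.244 ] yaw 26.86 F [ 0.6 -0.3 -0.6] op 1.001
rot [-0.0022 -0.0003  0.0276] shift cm [ 37.94 -20.87   1.46]
```

servo_tool(
  increments="0 0 0.003 3 -1.65 0.1 6; 0 0 0.006 6 -3.3 0.2 6; 0 0 0.01 9.5 -5.2 0.4 6; 0 0 0.014 13 -7.1 0.5 6; 0 0 0.018 16.5 -9 0.6 6; 0 0 0.02 20 -11 0.8 6; 0 0 0.025 23.5 -12.9 1 6; 0 0 0.0276 27 -14.9 1.1 6; 0 0 0.0276 30.5 -16.8 1.2 6; 0 0 0.0276 34 -18.7 1.4 6",
)

```text
time: 0.93
eef_pos: [0.5244, -0.2798, 0.231]
tcp_rot: [0.976, 0.219, -0.0, -0.0]
contact_force: [0.9, 0.2, -0.5]
opening: 0.707
```

servo_tool(
  increments="0 0 0 2.5 -1.4 0 6; 0 0 0 3.9 -2.17 0 6; 0 0 0 3.9 -2.17 0 6; 0 0 0 3.9 -2.17 0 6",
)

```text
time: 1.27
eef_pos: [0.5499, -0.2446, 0.2308]
tcp_rot: [0.976, 0.22, -0.001, -0.0]
contact_force: [-0.4, -0.9, -0.3]
opening: 0.703
```

```bash
python3 - <<'E'
from h import *
goal([0.549,-0.244,0.1],25.28)
c=snap('wrist','w1'); print(c['T'].round(3).tolist())
E
```

```text
t 1.27 at [ 0.5499 -0.2446  0.2308] yaw 25.4 F [-0.4 -0.9 -0.3] op 0.703
rot [-0.0006  0.0009  0.0021] shift cm [-0.04 -0.09 13.08]
[[0.43, -0.903, 0.0, -0.457], [-0.856, -0.408, 0.318, 0.334], [-0.287, -0.137, -0.948, 0.491], [0.0, 0.0, 0.0, 1.0]]
```

View pics/w1.png

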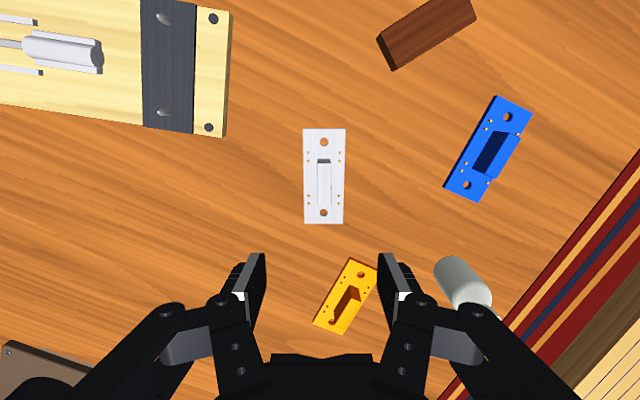

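The wrist view shows the bare aluminium plate at (324,176), with holes at (323,142) and (323,212). The slab with its pins is at (165,15) and (165,112). I'll measure both from here.

```bash
python3 - <<'E'
from h import *
c=load('w1'); im=np.ascontiguousarray(c['im'][:,:,::-1]); hsv=cv2.cvtColor(im,cv2.COLOR_BGR2HSV)
m=((hsv[...,1]<50)&(hsv[...,2]>120)).astype(np.uint8); w=np.zeros_like(m); w[115:235,290:360]=1
cs,_=cv2.findContours(m*w,0,1); q=max(cs,key=cv2.contourArea)
P=onplane(c,q.reshape(-1,2),0.008)[:,:2].astype(np.float32)
print(cv2.minAreaRect(P*1000))
# slab edges
m=((hsv[...,1]<80)&(hsv[...,2]<110)).astype(np.uint8); w[:]=0; w[0:150,130:210]=1
cs,_=cv2.findContours(m*w,0,1); q=max(cs,key=cv2.contourArea); print(cv2.boundingRect(q))
h=onplane(c,[(323,142),(323,212.5)],.008); print(h,h.mean(0))
cv2.imwrite('pics/crop1.png',np.hstack([cv2.resize(im[0:150,100:250],None,fx=2.6,fy=2.6,interpolation=2),cv2.resize(im[110:250,260:400],(390,390),interpolation=2)]))
E
```

```text
((549.52587890625, -247.61334228515625), (120.33052062988281, 50.7393684387207), 25.465978622436523)
(140, 0, 57, 134)
[[ 0.58894732 -0.22822547  0.008     ]
 [ 0.50822486 -0.26687801  0.008     ]] [ 0.54858609 -0.24755174  0.008     ]
```

View pics/crop1.png

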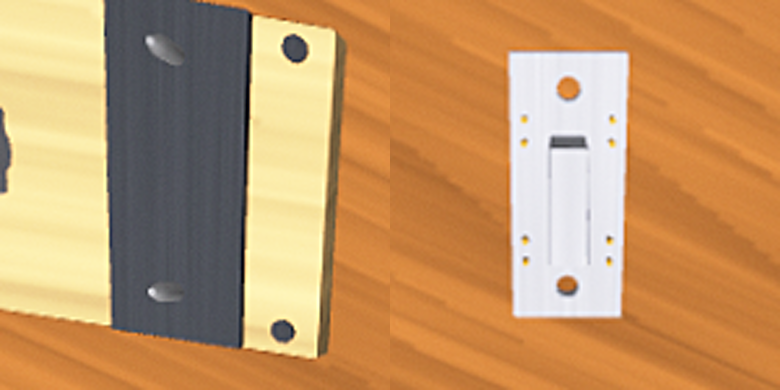

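```bash
python3 - <<'E'
from h import *
goal([0.5493,-0.247,0.026],25.4)
E
```

```text
t 1.32 at [ 0.5495 -0.2455  0.2309] yaw 25.31 F [-0.3  0.2 -0.2] op 0.702
rot [-0.0004  0.0009 -0.0016] shift cm [-0.06  0.13 20.49]
```

servo_tool(
  increments="0 0 0 0 0.1 3 5; 0 0 0 0 0.15 6.5 5; 0 0 0 0 0.15 10 5; 0 0 0 0 0.15 13 5; 0 0 0 0 0.15 15.5 4.5; 0 0 0 0 0.15 17.5 4.5; 0 0 0 0 0.15 19 4.5; 0 0 0 0 0.15 20 4.5; 0 0 0 0 0.15 20.5 4.5; 0 0 0 0 0.15 20.5 4.5",
)

```text
time: 2.15
eef_pos: [0.5495, -0.2473, 0.0253]
tcp_rot: [0.976, 0.218, -0.001, -0.001]
contact_force: [0.3, 0.6, 0.7]
opening: 0.522
```

```bash
python3 - <<'E'
from h import *
goal([0.5493,-0.247,0.026],25.4)
c=snap('wrist','w2')
goal([0.5493,-0.247,0.026],25.4)
E
```

```text
t 2.15 at [ 0.5495 -0.2473  0.0253] yaw 25.2 F [0.3 0.6 0.7] op 0.522
rot [-0.0016  0.0011 -0.0034] shift cm [-0.   -0.04 -0.07]
t 2.2 at [ 0.5503 -0.2475  0.0264] yaw 25.22 F [ 0.1 -0.4  1. ] op 0.529
rot [ 0.      0.0001 -0.0031] shift cm [-0.06 -0.09  0.04]
```

View pics/w2.png

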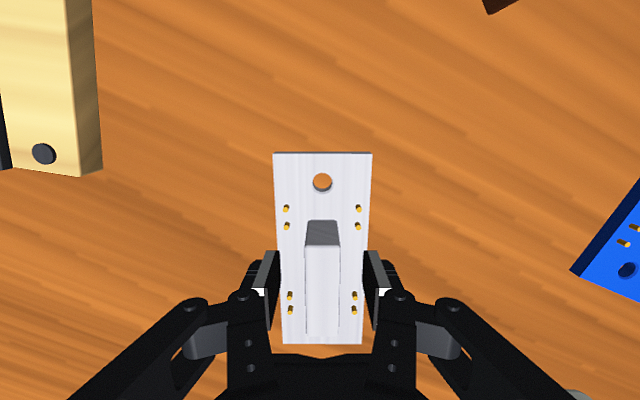

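The rib at (322,280) sits centred between the pads at about 275 and 368 px, so I'm closing.

servo_tool(
  increments="0 0 0 0 0 0 1; 0 0 0 0 0 0 1; 0 0 0 0 0 0 1; 0 0 0 0 0 0 1; 0 0 0 0 0 0 1; 0 0 0 0 0 0 1",
  grip_force=60,
)

```text
time: 2.7
eef_pos: [0.5515, -0.2474, 0.028]
tcp_rot: [0.976, 0.219, 0.001, 0.001]
contact_force: [-1.0, -0.1, 6.4]
opening: 0.173
```

servo_tool(
  increments="0 0 0 0 0 -1 1; 0 0 0 0 0 -3 1; 0 0 0 0 0 -6 1; 0 0 0 0 0 -9 1; 0 0 0 0 0 -11.5 1; 0 0 0 0 0 -12 1; 0 0 0 0 0 -12 1",
)

```text
time: 3.28
eef_pos: [0.5514, -0.2472, 0.1485]
tcp_rot: [0.976, 0.219, 0.001, 0.002]
contact_force: [0.0, 0.8, -2.2]
opening: 0.176
```

```bash
python3 - <<'E'
from h import *
goal([0.59,-0.0416,0.15],16.38)
c=snap('wrist','w3')
goal([0.59,-0.0416,0.15],16.38)
E
```

```text
t 3.28 at [ 0.5514 -0.2472  0.1485] yaw 25.29 F [ 0.   0.8 -2.2] op 0.176
rot [ 0.0035 -0.0025  0.1555] shift cm [ 12.28 -16.94  -0.19]
t 3.33 at [ 0.5502 -0.2465  0.146 ] yaw 25.29 F [-1.2  1.5 -2.3] op 0.177
rot [-1.000e-04  1.000e-04  1.554e-01] shift cm [ 12.35 -16.83  -0.4 ]
```

View pics/w3.png

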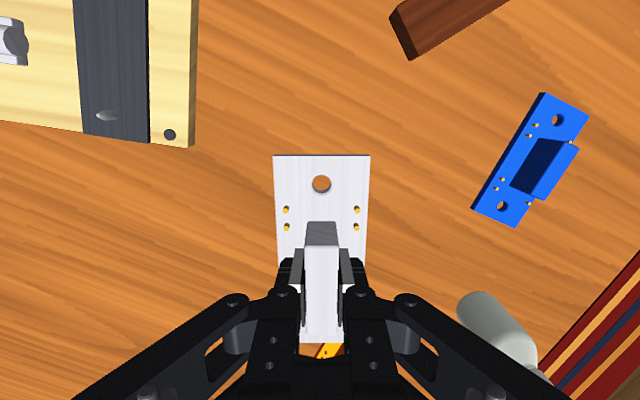

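The plate is held straight: rib at (321,280), far hole at (321,183). I'm moving to a vantage beside the nest, at the jig's yaw, to see both pins.

```bash
python3 - <<'E'
from h import *
goal([0.5347,-0.1725,0.17],16.38)
for t,z in (('w2',.008),('w3',.12+.008)):
    c=load(t); print(t,onplane(c,[(322,182) if t=='w2' else (321,183)],z), c['T'][2])
E
```

```text
t 3.33 at [ 0.5502 -0.2465  0.146 ] yaw 25.29 F [-1.2  1.5 -2.3] op 0.177
rot [-1.000e-04  1.000e-04  1.554e-01] shift cm [ 1.76 -7.35 -2.4 ]
w2 [[ 0.58988654 -0.22841734  0.008     ]] [-0.28765882 -0.13475592 -0.94820528  0.29704434]
w3 [[ 0.59038942 -0.22845714  0.128     ]] [-0.28248211 -0.1383523  -0.94924312  0.41076604]
```

servo_tool(
  increments="0 0 0.03 0.4 -1.5 -0.5 1; 0 0 0.07 0.8 -3.5 -1.2 1; 0 0 0.11 1.3 -5.5 -2 1; 0 0 0.14 1.6 -7 -2.4 1; 0 0 0.155 1.76 -7.35 -2.4 1; 0 0 0.155 1.76 -7.35 -2.4 1; 0 0 0.155 1.76 -7.35 -2.4 1; 0 0 0.155 1.76 -7.35 -2.4 1",
)

```text
time: 4.0
eef_pos: [0.5346, -0.1733, 0.1689]
tcp_rot: [0.99, 0.143, -0.001, -0.0]
contact_force: [0.2, 0.1, -2.5]
opening: 0.174
```

```bash
python3 - <<'E'
from h import *
goal([0.5347,-0.1725,0.17],16.38)
c=snap('wrist','w4')
goal([0.5347,-0.1725,0.17],16.38)
E
```

```text
t 4.0 at [ 0.5346 -0.1733  0.1689] yaw 16.39 F [ 0.2  0.1 -2.5] op 0.174
rot [-0.0012  0.0016  0.0002] shift cm [ 0.03 -0.08 -0.11]
t 4.05 at [ 0.5347 -0.1735  0.1692] yaw 16.37 F [-0.5  0.4 -1.7] op 0.174
rot [-0.0009  0.0013 -0.0002] shift cm [ 0.02 -0.1  -0.08]
```

View pics/w4.png

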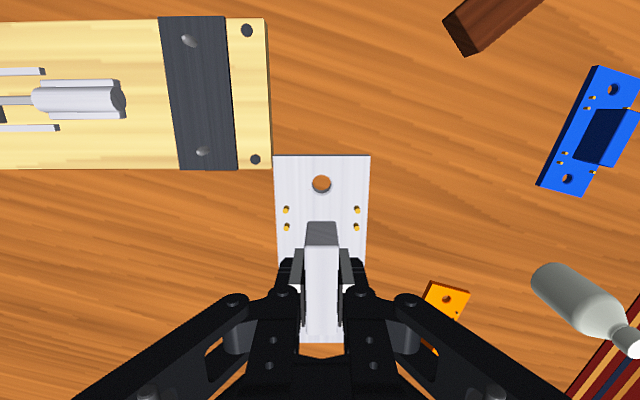

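The pins are at about (188,40) and (203,151), with the slab at x 160–238. I'm zooming in to measure the pin tips and slab edges.

```bash
python3 - <<'E'
from h import *
c=load('w4'); im=np.ascontiguousarray(c['im'][:,:,::-1])
a=cv2.resize(im[0:180,150:280],(520,720),interpolation=2)[:600]
cv2.imwrite('pics/crop4.png',np.hstack([cv2.resize(im[20:70,160:210],(390,390),interpolation=2),cv2.resize(im[130:180,175:225],(390,390),interpolation=2)]))
hsv=cv2.cvtColor(im,cv2.COLOR_BGR2HSV)
# board contour on z=.018 : right end
m=((hsv[...,2]>170)&(hsv[...,1]>60)&(hsv[...,0]>18)&(hsv[...,0]<32)).astype(np.uint8)
dk=((hsv[...,1]<90)&(hsv[...,2]<110)).astype(np.uint8); w=np.zeros_like(dk); w[5:180,155:245]=1
cs,_=cv2.findContours(dk*w,0,1); q=max(cs,key=cv2.contourArea)
P=onplane(c,q.reshape(-1,2),.024)[:,:2].astype(np.float32); r=cv2.minAreaRect(P*1000); print(r); 
print(cv2.approxPolyDP(q,4,True).reshape(-1,2).tolist())
E
```

```text
((590.0197143554688, -44.12792205810547), (128.61788940429688, 56.6383056640625), 16.3228702545166)
[[158, 18], [180, 169], [237, 169], [224, 17]]
```

View pics/crop4.png

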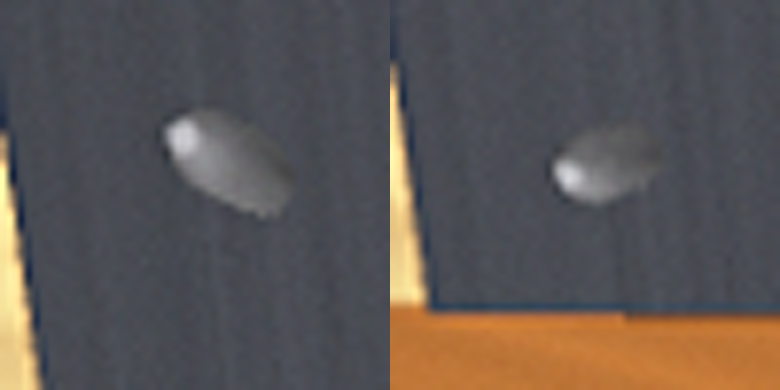

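```bash
python3 - <<'E'
from h import *
c=load('w4'); im=np.ascontiguousarray(c['im'][:,:,::-1])
t=onplane(c,[(183.3,37.2),(198.1,152.2)],.042); d=t[0]-t[1]; print('pins',t,'mid',t.mean(0),np.linalg.norm(d),np.degrees(np.arctan2(d[1],d[0])))
hsv=cv2.cvtColor(im,cv2.COLOR_BGR2HSV)
m=((hsv[...,1]<60)&(hsv[...,2]>150)).astype(np.uint8); w=np.zeros_like(m); w[145:245,260:385]=1
m=m*w; cs,_=cv2.findContours(m,1,1)
for q in cs:
    if cv2.contourArea(q)>60: 
        M=cv2.moments(q); print(cv2.boundingRect(q),M['m10']/M['m00'],M['m01']/M['m00'])
hole=(320.9,183.6)
zt=0.1692-0.018
L=[];Rr=[]
for r in range(165,230,4):
    x=np.flatnonzero(m[r]); L.append((x[0]-.5,r)); Rr.append((x[-1]+.5,r))
for S in (L,Rr):
    P=onplane(c,S,zt); vx,vy,x0,y0=cv2.fitLine(P[:,:2].astype(np.float32),2,0,.01,.01).ravel(); print('edge yaw',np.degrees(np.arctan2(vy,vx))%180,x0,y0)
mid=onplane(c,[((l[0]+r[0])/2,l[1]) for l,r in zip(L,Rr)],zt); print('mid',mid[0],mid[-1])
for z in (zt-.002,zt,zt+.002): print('hole',onplane(c,[hole],z))
E
```

```text
pins [[ 0.63275113 -0.03079968  0.042     ]
 [ 0.54613221 -0.05658269  0.042     ]] mid [ 0.58944167 -0.04369119  0.042     ] 0.09037477724039875 16.576178838359436
(311, 174, 21, 21) 321.1770152505446 183.599128540305
(273, 156, 98, 89) 321.0973886744758 195.85898390773465
edge yaw 16.307615 0.562042 -0.13901529
edge yaw 16.776054 0.57613933 -0.18668297
mid [ 0.5856846 -0.1579174  0.1512   ] [ 0.55170102 -0.1679566   0.1512    ]
hole [[ 0.57580284 -0.16077956  0.1492    ]]
hole [[ 0.57629521 -0.16063685  0.1512    ]]
hole [[ 0.57678759 -0.16049415  0.1532    ]]
```

```bash
python3 - <<'E'
from h import *
goal([0.5912,-0.0442,0.09],16.4)
E
```

```text
t 4.05 at [ 0.5347 -0.1735  0.1692] yaw 16.37 F [-0.5  0.4 -1.7] op 0.174
rot [-0.0009  0.0013 -0.0005] shift cm [  9.07 -10.81   7.92]
```

servo_tool(
  increments="0 0 0 1.5 -1.8 0 1; 0 0 0 3.5 -4.2 0.5 1; 0 0 0 5.5 -6.6 1.5 1; 0 0 0 7.5 -9 3 1; 0 0 0 8.7 -10.4 5 1; 0 0 0 9.07 -10.81 6.5 1; 0 0 0 9.07 -10.81 7.5 1; 0 0 0 9.07 -10.81 7.9 1; 0 0 0 9.07 -10.81 7.9 1; 0 0 0 9.07 -10.81 7.9 1",
)

```text
time: 4.88
eef_pos: [0.5918, -0.0447, 0.0917]
tcp_rot: [0.99, 0.142, 0.0, 0.0]
contact_force: [1.1, -0.2, -1.3]
opening: 0.177
```

```bash
python3 - <<'E'
from h import *
goal([0.5912,-0.0442,0.09],16.4)
c=snap('wrist','w5')
goal([0.5912,-0.0442,0.09],16.4)
c=snap('side','s5'); cv2.imwrite('pics/s5c.png',cv2.resize(c['im'][150:290,240:400,::-1],(800,600)[:2] and (640,560),interpolation=2))
E
```

```text
t 4.88 at [ 0.5918 -0.0447  0.0917] yaw 16.32 F [ 1.1 -0.2 -1.3] op 0.177
rot [ 0.0004 -0.0005 -0.0014] shift cm [-0.04 -0.06  0.17]
t 4.93 at [ 0.5921 -0.0447  0.0924] yaw 16.32 F [ 0.2 -0.3 -2.4] op 0.175
rot [ 0.0011 -0.0015 -0.0014] shift cm [-0.08 -0.08  0.24]
```

View pics/w5.png

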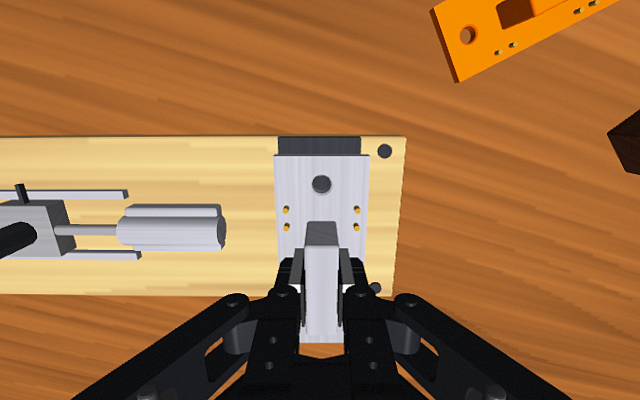

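View pics/s5c.png

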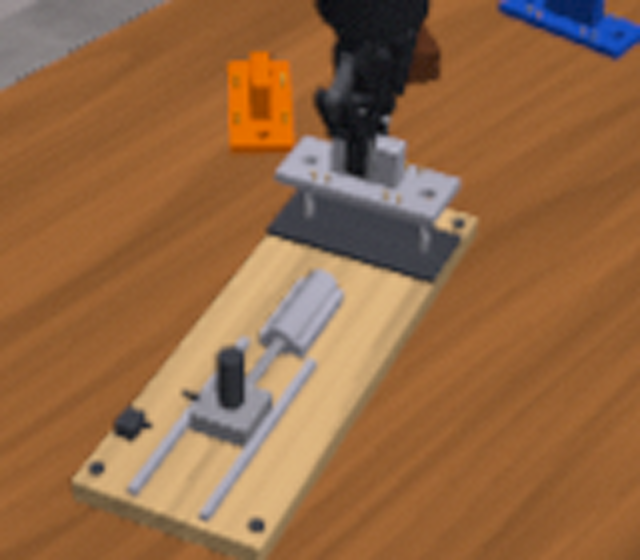

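Wrist: the slab's far edge runs (278,137)–(360,137) behind the plate's far edge (274,155)–(369,155), and the plate hole at (321,184) shows dark slab or pin beneath. Side: both pins stand under the plate. Next I check the residual offset.

```bash
python3 - <<'E'
from h import *
c=load('w5'); im=np.ascontiguousarray(c['im'][:,:,::-1])
cv2.imwrite('pics/crop5.png',cv2.resize(im[125:205,260:380],(780,520),interpolation=2))
x=np.array([.9594,.2821]);y=np.array([-.2821,.9594])
n=np.array([.5897,-.0439])
def J(P): P=P[:,:2]-n; return (np.c_[P@x,P@y]*1000).round(1)
print('slab far corners',J(onplane(c,[(277.5,136.5),(360.5,136.5)],.024)))
for zt in (.072,.074): print('plate far corners',J(onplane(c,[(274,155),(369.5,155)],zt)),'hole',J(onplane(c,[(321.2,183.6)],zt)))
E
```

```text
slab far corners [[ 64.9  27.8]
 [ 64.9 -27.3]]
plate far corners [[ 59.9  23. ]
 [ 59.9 -25.9]] hole [[44.8 -1.2]]
plate far corners [[ 60.2  22.7]
 [ 60.2 -25.6]] hole [[45.3 -1.2]]
```

View pics/crop5.png

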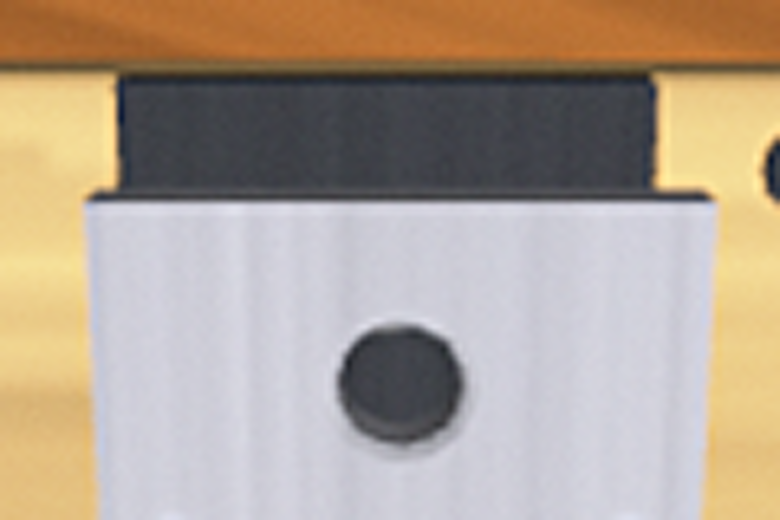

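servo_tool(
  increments="0 0 0 0 -0.15 0.4 1; 0 0 0 0 -0.15 1 1; 0 0 0 0 -0.15 1.6 1; 0 0 0 0 -0.15 2.1 1; 0 0 0 0 -0.15 2.3 1; 0 0 0 0 -0.15 2.3 1; 0 0 0 0 -0.15 2.3 1",
)

```text
time: 5.57
eef_pos: [0.5909, -0.042, 0.068]
tcp_rot: [0.99, 0.143, -0.0, -0.0]
contact_force: [-0.2, 0.1, -1.1]
opening: 0.174
```

```bash
python3 - <<'E'
from h import *
goal([0.5912,-0.0442,0.05],16.4)
c=snap('wrist','w6');im=np.ascontiguousarray(c['im'][:,:,::-1])
goal([0.5912,-0.0442,0.05],16.4)
cv2.imwrite('pics/crop6.png',cv2.resize(im[125:205,260:380],(780,520),interpolation=2))
x=np.array([.9594,.2821]);y=np.array([-.2821,.9594])
n=np.array([.5897,-.0439])
def J(P): P=P[:,:2]-n; return (np.c_[P@x,P@y]*1000).round(1)
E
```

```text
t 5.57 at [ 0.5909 -0.042   0.068 ] yaw 16.4 F [-0.2  0.1 -1.1] op 0.174
rot [-0.0003  0.0005  0.    ] shift cm [-0.03  0.22  1.8 ]
t 5.62 at [ 0.5912 -0.0421  0.0683] yaw 16.41 F [-0.  -0.5 -1.7] op 0.174
rot [ 0.0001 -0.0001  0.0001] shift cm [-0.06  0.2   1.83]
```

View pics/crop6.png

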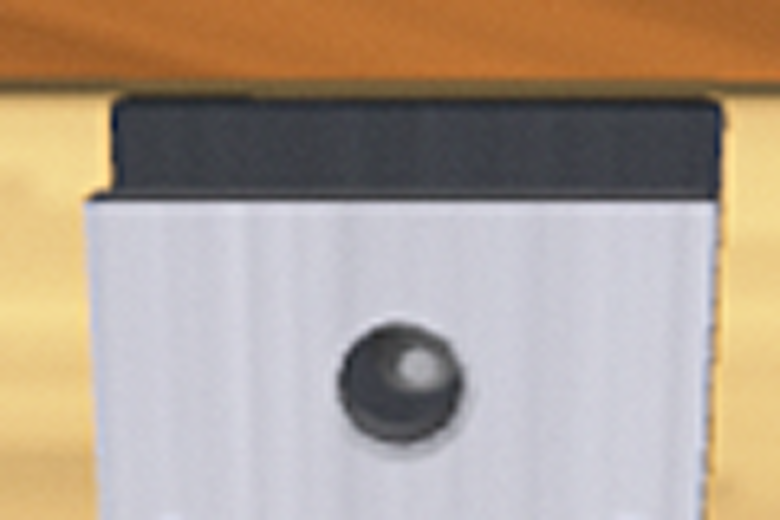

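```bash
python3 - <<'E'
from h import *
c=load('w6')
x=np.array([.9594,.2821]);y=np.array([-.2821,.9594])
n=np.array([.5897,-.0439])
def J(P): P=P[:,:2]-n; return (np.c_[P@x,P@y]*1000).round(1)
f=lambda u,v:(260+u/6.5,125+v/6.5)
print('pin tip',J(onplane(c,[f(411,368)],.042)))
print('slab',J(onplane(c,[f(112,98),f(722,98)],.024)))
for z in (.048,.050,.052): print('hole',J(onplane(c,[f(401,384)],z)),'pl',J(onplane(c,[f(86,200),f(718,200)],z)))
E
```

```text
pin tip [[44.3  0.6]]
slab [[ 64.8  27.5]
 [ 64.9 -27.5]]
hole [[44.5  1.5]] pl [[ 59.4  26.4]
 [ 59.5 -23.5]]
hole [[45.   1.5]] pl [[ 59.7  26.1]
 [ 59.8 -23.2]]
hole [[45.5  1.5]] pl [[ 60.   25.7]
 [ 60.1 -22.9]]
```

servo_tool(
  increments="0 0 0 -0.03 0.11 0 1; 0 0 0 -0.03 0.11 0.1 1; 0 0 0 -0.03 0.11 0.3 1; 0 0 0 -0.03 0.11 0.5 1; 0 0 0 -0.03 0.11 0.5 1",
)

```text
time: 6.03
eef_pos: [0.5907, -0.0431, 0.0628]
tcp_rot: [0.99, 0.143, -0.0, -0.0]
contact_force: [-0.6, -0.2, -2.1]
opening: 0.177
```

```bash
python3 - <<'E'
from h import *
goal([0.5912,-0.0442,0.05],16.4)
c=snap('wrist','w7');im=np.ascontiguousarray(c['im'][:,:,::-1])
cv2.imwrite('pics/crop7.png',cv2.resize(im[125:205,260:380],(780,520),interpolation=2))
E
```

```text
t 6.03 at [ 0.5907 -0.0431  0.0628] yaw 16.4 F [-0.6 -0.2 -2.1] op 0.177
rot [-0.0005  0.0008 -0.    ] shift cm [0.02 0.12 1.28]
```

View pics/crop7.png

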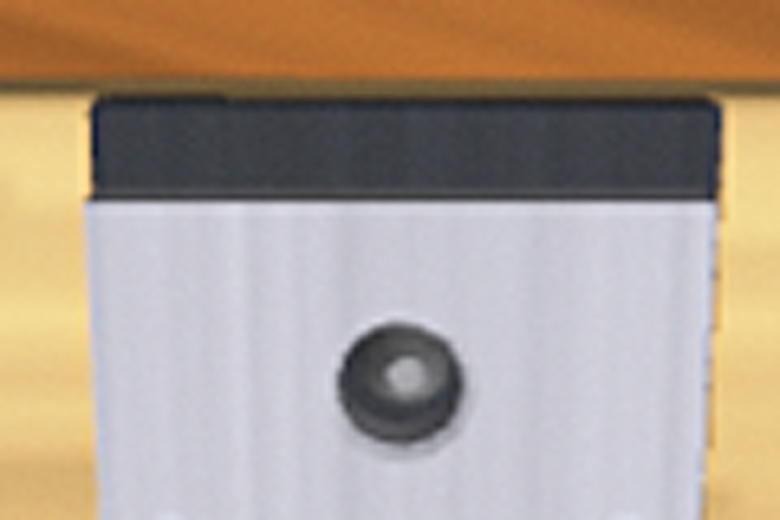

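servo_tool(
  increments="0 0 0 0 0.03 0.1 1; 0 0 0 0 0.03 0.25 1; 0 0 0 0 0.03 0.4 1; 0 0 0 0 0.03 0.55 1; 0 0 0 0 0.03 0.7 1; 0 0 0 0 0.03 0.8 1; 0 0 0 0 0.03 0.8 1",
)

```text
time: 6.67
eef_pos: [0.5909, -0.0434, 0.0549]
tcp_rot: [0.99, 0.143, -0.0, -0.0]
contact_force: [0.8, 0.5, -2.0]
opening: 0.175
```

```bash
python3 - <<'E'
from h import *
goal([0.5912,-0.0442,0.05],16.4)
c=snap('wrist','w8');im=np.ascontiguousarray(c['im'][:,:,::-1])
cv2.imwrite('pics/crop8.png',cv2.resize(im[125:205,260:380],(780,520),interpolation=2))
E
```

```text
t 6.67 at [ 0.5909 -0.0434  0.0549] yaw 16.4 F [ 0.8  0.5 -2. ] op 0.175
rot [-0.0004  0.0006 -0.    ] shift cm [0.   0.08 0.49]
```

View pics/crop8.png

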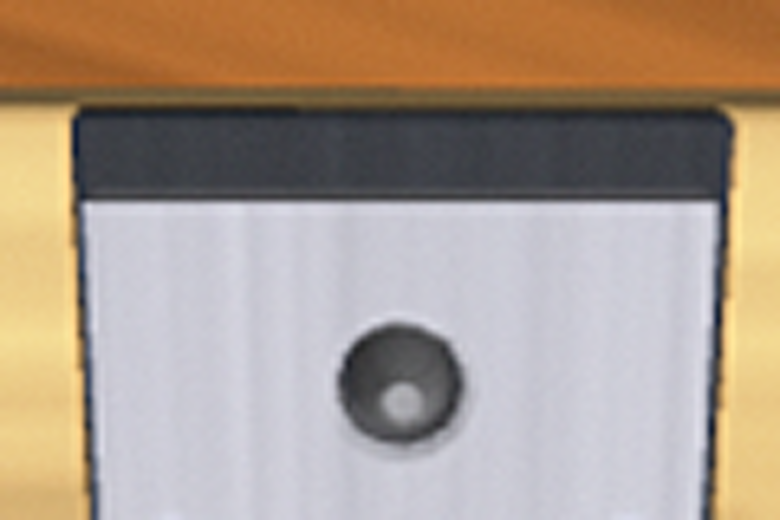

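The pin tip stands centred in the hole at (404,402), with no side force. I'll keep lowering until it makes contact.

servo_tool(
  increments="0 0 0 0 0 0.1 1; 0 0 0 0 0 0.2 1; 0 0 0 0 0 0.3 1; 0 0 0 0 0 0.4 1; 0 0 0 0 0 0.4 1",
)

```text
time: 7.13
eef_pos: [0.5913, -0.0435, 0.052]
tcp_rot: [0.99, 0.143, -0.0, -0.0]
contact_force: [-3.2, 0.4, 2.2]
opening: 0.17
```

servo_tool(
  increments="0 0 0 0 0 0.05 1; 0 0 0 0 0 0.1 1; 0 0 0 0 0 0.15 1; 0 0 0 0 0 0.15 1",
)

```text
time: 7.47
eef_pos: [0.5913, -0.0435, 0.052]
tcp_rot: [0.99, 0.143, -0.001, -0.0]
contact_force: [-6.7, 0.6, 9.9]
opening: 0.177
```

```bash
python3 - <<'E'
from h import *
goal([0.5912,-0.0442,0.05],16.4)
c=snap('wrist','w9');im=np.ascontiguousarray(c['im'][:,:,::-1])
goal([0.5912,-0.0442,0.05],16.4)
a=cv2.resize(im[125:205,260:380],(600,400),interpolation=2)
c=snap('side','s9');b=cv2.resize(c['im'][165:235,290:375,::-1],(600,494),interpolation=2)
cv2.imwrite('pics/crop9.png',a);cv2.imwrite('pics/crop9s.png',b)
E
```

```text
t 7.47 at [ 0.5913 -0.0435  0.052 ] yaw 16.42 F [-6.7  0.6  9.9] op 0.177
rot [-0.0003  0.001   0.0003] shift cm [-0.03  0.06  0.2 ]
t 7.52 at [ 0.5913 -0.0435  0.0519] yaw 16.41 F [-6.3  0.6 10.9] op 0.173
rot [-0.0002  0.0009  0.0003] shift cm [-0.03  0.06  0.19]
```

View pics/crop9.png

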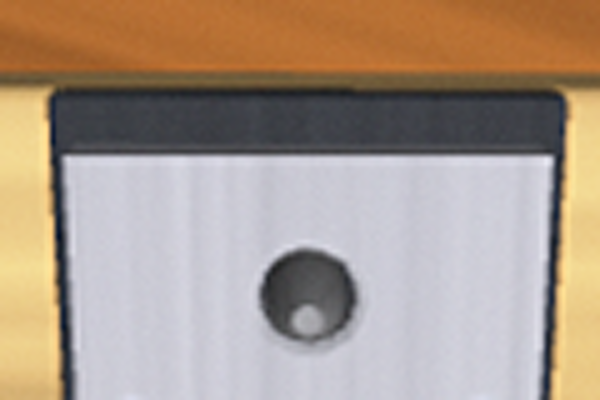

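View pics/crop9s.png

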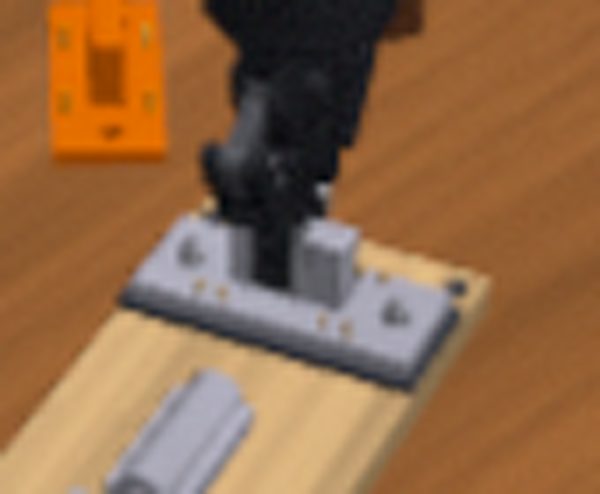

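```bash
python3 - <<'E'
from h import *
c=load('w9')
x=np.array([.9594,.2821]);y=np.array([-.2821,.9594])
n=np.array([.5897,-.0439])
def J(P): P=P[:,:2]-n; return (np.c_[P@x,P@y]*1000).round(1)
f=lambda u,v:(260+u/5,125+v/5)
print('pin tip',J(onplane(c,[f(307,319)],.042)))
print('slab',J(onplane(c,[f(52,91),f(566,91)],.024)))
for z in (.032,.034,.036): print('hole',J(onplane(c,[f(309,295)],z)),'pl',J(onplane(c,[f(61,154),f(555,154)],z)))
E
```

```text
pin tip [[44.6  0.1]]
slab [[ 64.8  27.3]
 [ 64.9 -27.6]]
hole [[44.4 -0.2]] pl [[ 59.3  25.3]
 [ 59.4 -25.4]]
hole [[45.  -0.2]] pl [[ 59.6  25. ]
 [ 59.7 -25. ]]
hole [[45.5 -0.1]] pl [[ 59.9  24.7]
 [ 60.  -24.7]]
```

servo_tool(
  increments="0 0 0 -0.05 0 0 1; 0 0 0 -0.1 0 0 1; 0 0 0 -0.1 0 0.05 1; 0 0 0 -0.1 0 0.05 1",
)

```text
time: 7.9
eef_pos: [0.5913, -0.0435, 0.052]
tcp_rot: [0.99, 0.143, 0.001, -0.0]
contact_force: [-4.0, 1.7, 11.4]
opening: 0.171
```

Height did not change with extra push (0.052 − 0.028 = 0.024), so the plate is flush. Now I release it.

servo_tool(
  increments="0 0 0 0 0 -0.1 1; 0 0 0 0 0 -0.1 2.2; 0 0 0 0 0 -0.1 3.2; 0 0 0 0 0 -0.1 4; 0 0 0 0 0 -0.1 4.2; 0 0 0 0 0 -0.1 4.2",
)

```text
time: 8.4
eef_pos: [0.5901, -0.0438, 0.05]
tcp_rot: [0.99, 0.143, -0.0, -0.0]
contact_force: [-0.5, 0.3, 0.1]
opening: 0.495
```

servo_tool(
  increments="0 0 0 0 0 -1 4.2; 0 0 0 0 0 -3 4.2; 0 0 0 0 0 -6 4.2; 0 0 0 0 0 -9 4.2; 0 0 0 0 0 -10 4.2; 0 0 0 0 0 -10 4.2",
)

```text
time: 8.9
eef_pos: [0.5927, -0.0444, 0.155]
tcp_rot: [0.99, 0.143, 0.004, 0.002]
contact_force: [0.1, 0.0, -0.9]
opening: 0.492
```

```bash
python3 - <<'E'
from h import *
goal([0.5912,-0.0442,0.15],16.4)
c=snap('wrist','w10')
c=snap('side','s10');b=cv2.resize(c['im'][165:235,290:375,::-1],(600,494),interpolation=2)
cv2.imwrite('pics/s10c.png',b)
E
```

```text
t 8.9 at [ 0.5927 -0.0444  0.155 ] yaw 16.4 F [ 0.1  0.  -0.9] op 0.492
rot [ 0.0043 -0.0073  0.    ] shift cm [-0.14 -0.06  0.5 ]
```

View pics/w10.png

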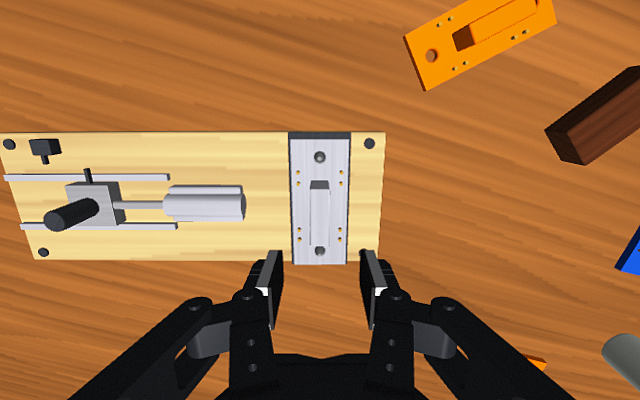

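View pics/s10c.png

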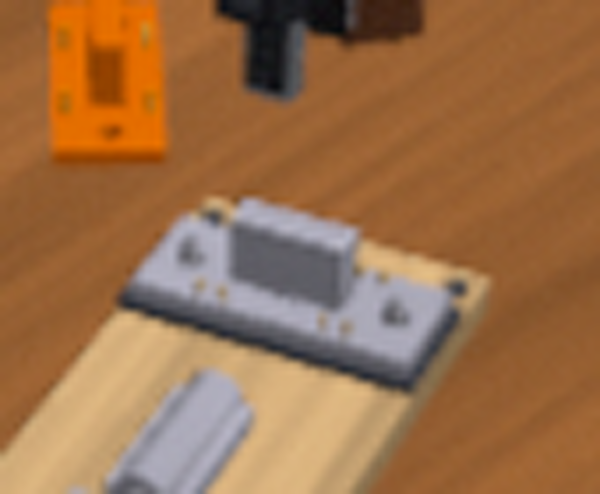

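The plate lies on the slab with both pins through its holes, at (320,157) and (320,250) in the wrist view. The pointer tip is at about (87,170), the index blade tip at (45,162) and the post top at (55,218). Next I check flushness by depth and measure the slide.

```bash
python3 - <<'E'
from h import *
c=load('w10')
x=np.array([.9594,.2821]);y=np.array([-.2821,.9594])
n=np.array([.5897,-.0439]);o=n+.12*y
def J(P,o=o): 
    P=np.atleast_2d(P); return np.c_[(P[:,:2]-o)@x,(P[:,:2]-o)@y,P[:,2]].round(4)*1000
pts=[(305,145),(338,145),(303,255),(338,255)]
print('plate top',J(dep(c,pts),n))
print('slab',J(dep(c,[(300,136),(340,136)]),n),'board',J(dep(c,[(270,150),(270,240)]),n))
cv2.imwrite('pics/crop10.png',cv2.resize(np.ascontiguousarray(c['im'][125:245,0:150,::-1]),(750,600),interpolation=2))
cv2.imwrite('pics/crop10b.png',cv2.resize(np.ascontiguousarray(c['im'][120:270,280:400,::-1]),(480,600),interpolation=2))
print(o)
E
```

```text
plate top [[ 54.7  12.1  33.7]
 [ 54.7 -16.   33.4]
 [-50.7  15.8  32.2]
 [-50.7 -18.2  32.2]]
slab [[ 61.5  16.8  25.1]
 [ 61.6 -18.2  25.1]] board [[ 48.4  44.9  17.8]
 [-41.5  49.7  17.7]]
[0.555848 0.071228]
```

View pics/crop10.png

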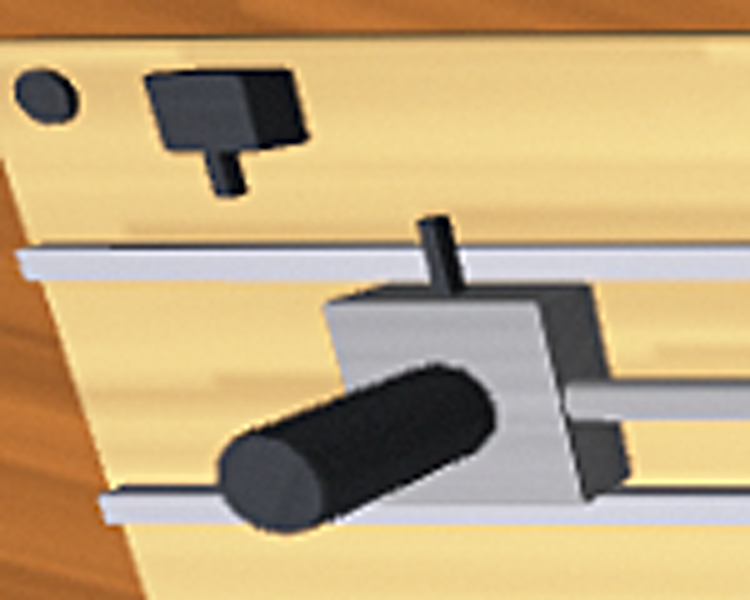

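View pics/crop10b.png

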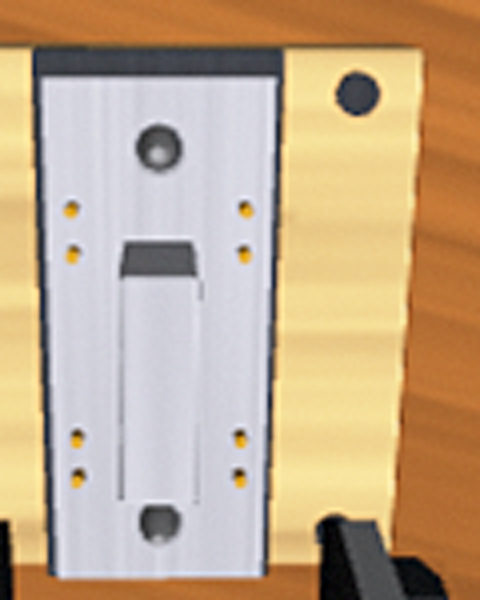

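```bash
python3 - <<'E'
from h import *
c=load('w10')
x=np.array([.9594,.2821]);y=np.array([-.2821,.9594])
n=np.array([.5897,-.0439]);o=n+.12*y
def J(P,o=o): 
    P=np.atleast_2d(P); return np.c_[(P[:,:2]-o)@x,(P[:,:2]-o)@y,P[:,2]].round(4)*1000
f=lambda u,v:(u/5,125+v/5)
print('pointer',J(onplane(c,[f(434,217)],.029)),'blade',J(onplane(c,[f(232,195)],.029)),'post top',J(onplane(c,[f(273,482)],.074)))
t=load('top0'); print('top: post',J(onplane(t,[(200+155/3.3,140+236/3.3)],.074)))
g=o+.09*y; print(g); goal([g[0],g[1],.12],16.4)
E
```

```text
pointer [[34.  89.2 29. ]] blade [[ 38.2 125.6  29. ]] post top [[ 0.4 89.  74. ]]
top: post [[-2.  89.7 74. ]]
[0.530459 0.157574]
t 9.0 at [ 0.5899 -0.0437  0.15  ] yaw 16.39 F [ 0.5 -0.4  0.1] op 0.49
rot [-0.0001  0.0001 -0.0001] shift cm [-2.000e-02 -2.099e+01  3.010e+00]
```

servo_tool(
  increments="0 0 0 0 -2 0 4.2; 0 0 0 0 -5 0 4.2; 0 0 0 0 -8.5 0 4.2; 0 0 0 0 -12 0 4.2; 0 0 0 0 -15.5 0 4.2; 0 0 0 0 -18.5 0.5 4.2; 0 0 0 0 -20.5 1.5 4.2; 0 0 0 0 -20.95 2.5 4.2; 0 0 0 0 -20.95 3 4.2; 0 0 0 0 -20.95 3 4.2",
)

```text
time: 9.83
eef_pos: [0.5291, 0.1566, 0.1169]
tcp_rot: [0.99, 0.143, -0.003, 0.0]
contact_force: [0.4, 0.2, -0.5]
opening: 0.496
```

```bash
python3 - <<'E'
from h import *
goal([.5305,.1575,.053],16.4)
c=snap('wrist','w11')
goal([.5305,.1575,.053],16.4)
E
```

```text
t 9.83 at [0.5291 0.1566 0.1169] yaw 16.42 F [ 0.4  0.2 -0.5] op 0.496
rot [-0.0006  0.0061  0.0004] shift cm [ 0.2  -0.05  6.39]
t 9.88 at [0.5301 0.1562 0.1182] yaw 16.36 F [ 0.5 -0.8  0.6] op 0.493
rot [-0.0003  0.004  -0.0006] shift cm [ 0.1  -0.11  6.52]
```

View pics/w11.png

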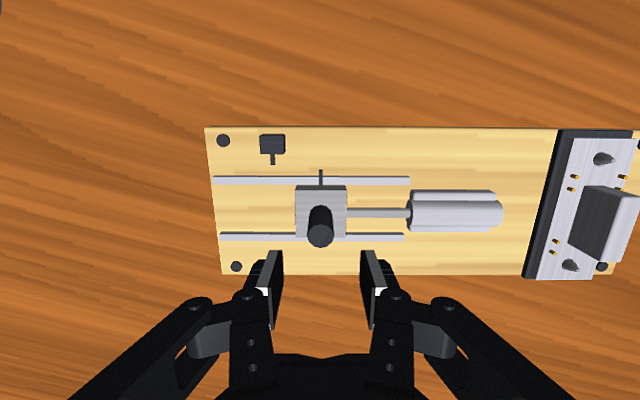

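The post (320,235) is centred between the jaws, the pointer tip is at (321,170), and the blade tip is at (272,164). Next I descend and grip.

servo_tool(
  increments="0 0 0 0.05 -0.05 1.5 4.2; 0 0 0 0.1 -0.05 3.5 4.2; 0 0 0 0.1 -0.05 5 4.2; 0 0 0 0.1 -0.05 6 4.2; 0 0 0 0.1 -0.05 6.5 4.2; 0 0 0 0.1 -0.05 6.5 4.2; 0 0 0 0.1 -0.05 6.5 4.2",
)

```text
time: 10.47
eef_pos: [0.5325, 0.1575, 0.0558]
tcp_rot: [0.99, 0.142, 0.0, 0.0]
contact_force: [0.7, 0.8, 0.2]
opening: 0.491
```

servo_tool(
  increments="0 0 0 0 0 0 1.2; 0 0 0 0 0 0 1.2; 0 0 0 0 0 0 1.2; 0 0 0 0 0 0 1.2; 0 0 0 0 0 0 1.2; 0 0 0 0 0 0 1.2; 0 0 0 0 0 0 1.2",
  grip_force=60,
)

```text
time: 11.05
eef_pos: [0.5327, 0.1583, 0.0567]
tcp_rot: [0.99, 0.143, 0.001, -0.0]
contact_force: [-2.2, 0.3, 5.5]
opening: 0.19
```

servo_tool(
  increments="0 0 0 0 -0.3 0 1.2; 0 0 0 0 -0.8 0 1.2; 0 0 0 0 -1.3 0 1.2; 0 0 0 0 -1.8 0 1.2; 0 0 0 0 -2.3 0 1.2; 0 0 0 0 -2.8 0 1.2; 0 0 0 0 -3.2 0 1.2; 0 0 0 0 -3.4 0 1.2; 0 0 0 0 -3.4 0 1.2; 0 0 0 0 -3.4 0 1.2",
)

```text
time: 11.88
eef_pos: [0.524, 0.1883, 0.0567]
tcp_rot: [0.99, 0.144, 0.001, 0.003]
contact_force: [1.4, -9.1, 5.9]
opening: 0.191
```

```bash
python3 - <<'E'
from h import *
goal([.5305,.1575,.053],16.4)
c=snap('wrist','w12')
goal([.5305,.1575,.053],16.4)
E
```

```text
t 11.88 at [0.524  0.1883 0.0567] yaw 16.51 F [ 1.4 -9.1  5.9] op 0.191
rot [ 0.0056 -0.0018  0.0019] shift cm [-0.25  3.14  0.39]
t 11.93 at [0.524  0.1883 0.0567] yaw 16.51 F [ 0.9 -8.6  6. ] op 0.189
rot [ 0.0056 -0.0018  0.0019] shift cm [-0.25  3.13  0.39]
```

View pics/w12.png

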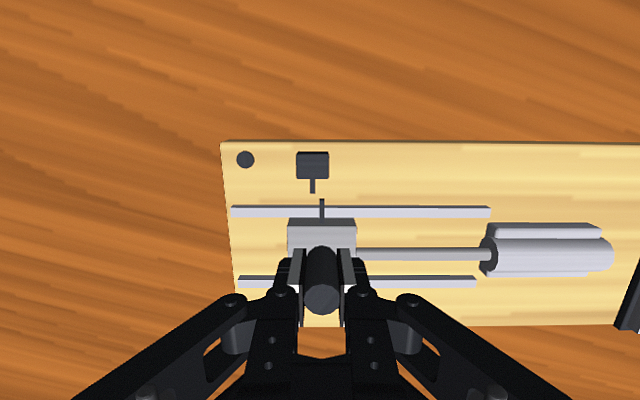

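The pointer tip (322,199) is still a few mm short of the blade tip (312,193). I'll measure the remainder.

```bash
cat > pm.py <<'E'
from h import *
import sys
c=load(sys.argv[1])
x=np.array([.9594,.2821]);y=np.array([-.2821,.9594])
n=np.array([.5897,-.0439]);o=n+.12*y
g=cv2.cvtColor(c['im'],cv2.COLOR_RGB2GRAY)
sub=g[170:225,290:350]
cv2.imwrite('pics/z_'+sys.argv[1]+'.png',cv2.resize(np.ascontiguousarray(c['im'][170:225,290:350,::-1]),(600,550),interpolation=2))
for nm,rows in (('blade',range(183,192)),('pointer',range(200,205))):
    r=[]
    for v in rows:
        w=np.clip(110-g[v,302:335].astype(float),0,None)
        if w.sum()>30: r.append((302+(w*np.arange(33)).sum()/w.sum(),v))
    P=onplane(c,r,.029); print(nm,np.array(r)[:,0].round(1),((P[:,:2]-o)@y*1000).round(1))
E
python3 pm.py w12
```

```text
blade [312.1 312.  312.  312.1 312.  312.  312.  312.1 312. ] [126.5 126.6 126.6 126.5 126.6 126.6 126.6 126.6 126.6]
pointer [321.5 321.5 321.5 321.5 321.5] [121.2 121.2 121.2 121.3 121.2]
```

View pics/z_w12.png

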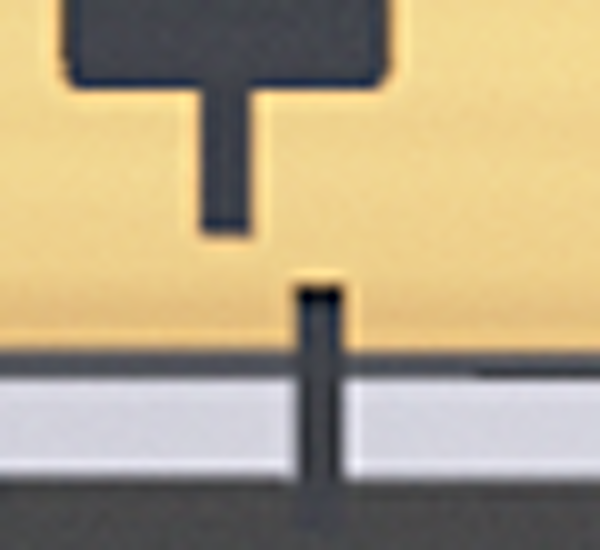

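servo_tool(
  increments="0 0 0 0 -0.2 0 1.2; 0 0 0 0 -0.4 0 1.2; 0 0 0 0 -0.55 0 1.2; 0 0 0 0 -0.55 0 1.2; 0 0 0 0 -0.55 0 1.2; 0 0 0 0 -0.55 0 1.2",
)

```text
time: 12.43
eef_pos: [0.5226, 0.1933, 0.0567]
tcp_rot: [0.99, 0.144, 0.001, 0.003]
contact_force: [0.1, -10.2, 5.9]
opening: 0.197
```

```bash
python3 - <<'E'
from h import *
c=snap('wrist','w13')
s=ctrl.get_state(); print(s['contact_force'],s['opening'],s['eef_pos'],s['dq'].round(4))
E
python3 pm.py w13
```

```text
[ 0.80110295 -9.90370283  4.27552481] 0.18601998451186202 [0.52257479 0.19324696 0.05671353] [ 0.0003 -0.      0.0008  0.0021  0.0029 -0.0006]
blade [321.6 321.5 321.5 321.6 321.5 321.5 321.5 321.5 321.5] [126.4 126.4 126.4 126.4 126.4 126.4 126.4 126.4 126.4]
pointer [321.5 321.5 321.5 321.5 321.5] [126.4 126.4 126.4 126.4 126.4]
```

View pics/w13.png

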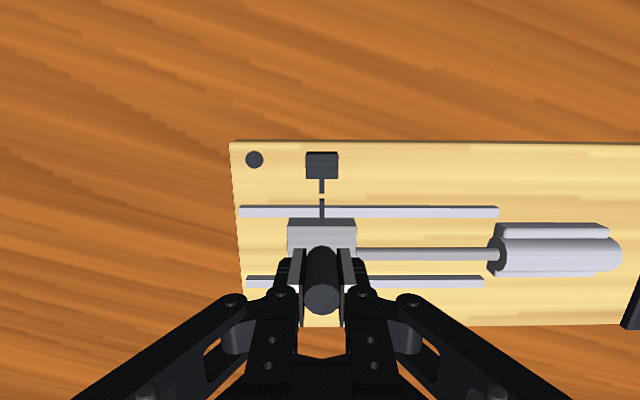

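The pointer (321.5) and blade (321.5) are in line. I'll hold briefly, then check for creep, the plate and the bystanders.

servo_tool(
  increments="0 0 0 0 0 0 1.2; 0 0 0 0 0 0 1.2; 0 0 0 0 0 0 1.2; 0 0 0 0 0 0 1.2; 0 0 0 0 0 0 1.2; 0 0 0 0 0 0 1.2",
)

```text
time: 12.98
eef_pos: [0.5226, 0.1932, 0.0567]
tcp_rot: [0.99, 0.144, 0.001, 0.003]
contact_force: [1.1, -9.4, 6.6]
opening: 0.191
```

```bash
python3 - <<'E'
from h import *
c=snap('wrist','w14')
c=snap('top','top1'); a=c['im'][:,:,::-1]; cv2.imwrite('pics/top1c.png',cv2.resize(np.ascontiguousarray(a[100:290,100:520]),None,fx=1.9,fy=1.9,interpolation=2))
c=snap('side','s14');b=cv2.resize(np.ascontiguousarray(c['im'][130:330,150:460,::-1]),(775,500),interpolation=2); cv2.imwrite('pics/s14c.png',b)
E
python3 pm.py w14
```

```text
blade [321.6 321.5 321.6 321.6 321.5 321.6 321.5 321.6 321.5] [126.4 126.4 126.4 126.3 126.4 126.4 126.4 126.4 126.4]
pointer [321.5 321.5 321.5 321.5 321.5] [126.4 126.4 126.3 126.3 126.4]
```

View pics/top1c.png

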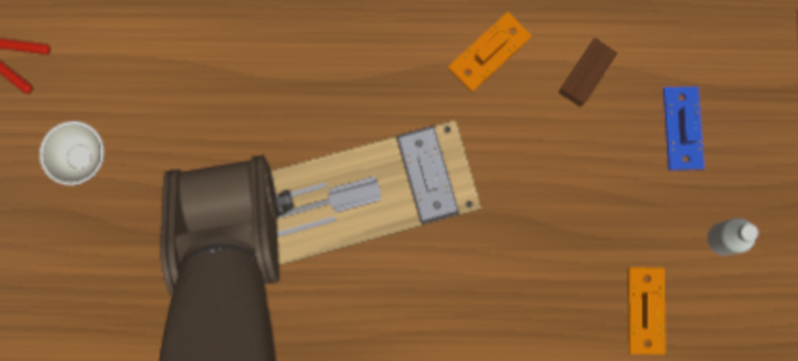

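View pics/s14c.png

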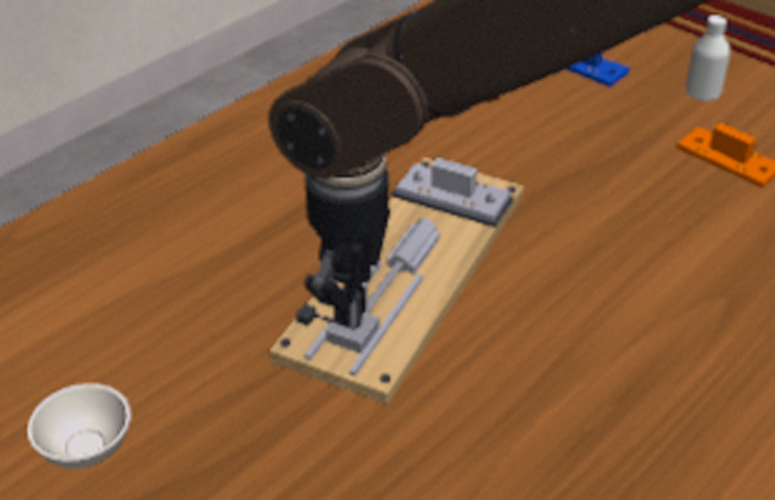

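The plate is seated on the slab in both views: top crop (429,174), side crop (453,190). The bowl, glue bottle and offcut are where they were, and the slide is holding at the mark. I'm handing it in.

```bash
python3 -c "
from plant import ctrl
print(ctrl.sign_off())"
```

```text
the job is handed in; nothing more can be done
None
```

I lowered the grey aluminium plate over both pins, released it, then gripped the post, pulled the slide to the index mark and handed the job in at about 13 s, still holding it. No verdict was reported.

**Plate:** After release, both pins stood through the holes. Wrist depth put its top face at 32.2–33.7 mm, against 32 mm when seated. The same depth image read the slab top about 1 mm high, so I take the plate as flush. The last top and side pictures show it still seated.

**Slide:** Pointer and index blade both measured 126.4 mm along the jig's y in the last two wrist pictures, about 0.6 s apart, so there was no creep. The wrist felt a spring pull of about 10 N with the grip set to 60 N. The force between the fingers and the slide was not read directly.

**Bystanders:** The glue bottle, bowl and offcut look unmoved in the last top picture. I judged that by eye and did not measure it.

**Disagreements:**
- The top and wrist cameras differed by about 3 mm in world y. I used the wrist camera, and the fit confirmed it.
- During seating there was a side force of about 7 N in x, which fell to 4 N after a 1 mm correction and was gone after release.

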